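Thread the long spatula out of the hooded utensil tray and hold it over the bowl

TASK

Take the long yellow spatula out of the utensil tray: both its ends lie under the covered pockets, so slide it to one side, tilt it and draw it out slantwise through the open bay between the covers. Then hold it level, flat side down as it lay, with its blade over the middle of the patterned bowl and about 10 cm above the rim, and finish there still holding it in the air. Do not move the bowl, the spice jar, the salt shaker or the mug.

Things in the scene. Friction and masses are not known exactly. Their poses are not given: they have to be found in the camera images.
- tray: White utensil tray with two wooden covers, fixed. 456 mm long (x) by 130 wide (y) by 74 high; +x roughly to the robot's left, z up. Origin: centre of its underside. Inside 440 by 110 mm, floor at z = 8. Each end (|x| 110 to 228) is a pocket closed by an end wall, side walls and a cover, underside z = 66, top z = 74. Two cross bars at x = -60 and 60, 8 mm thick, top z = 22, carry the spatula.
- tray_bay (a point): Centre of the tray's open bay, 74 mm above the tray's origin, level with the tops of the covers; axes as the tray's. The bay is 220 mm long (|x| under 110), free above, with only a low lip (top 21 mm above the worktop) along each long side.
- spatula: Loose yellow silicone spatula, 299 mm, 55 g. Origin: mid-length, at its underside; x toward the blade, z up. Round handle 15 mm thick, x -150 to 70, axis at z = 7; blade 46 wide, 9 thick, x 65 to 150. Balances near x = 22. Starts on the tray's bars, blade toward tray +x, within 15 mm of centre lengthwise, 8 mm across, 0.05 rad; each end some 40 mm inside a pocket.
- spatula_blade (a point): Middle of the spatula's blade (x = 108 mm, z = 6 mm in the spatula's frame); axes as the spatula's.
- spatula_tip (a point): Tip of the spatula's blade (x = 149 mm, z = 6 mm in the spatula's frame).
- spatula_end (a point): Free end of the spatula's handle (x = -149 mm, z = 7 mm in the spatula's frame).
- bowl: White bowl painted with dark dashes, loose, 151 mm across the rim, 62 mm high. Origin: centre of its underside; z up. It stands to the left of the tray. Must not be moved.
- spice: Spice jar with red cap, 45 mm across, 106 mm high, origin at the centre of its underside. Bystander behind the tray.
- salt: Glass salt shaker with grey cap, 44 mm across, 90 mm high, origin at the centre of its underside. Bystander behind the tray.
- mug: Green and white mug, 78 mm across, 116 mm with its handle, 101 mm high, origin under the middle of that outline. Bystander behind the tray.
Mind the look-alikes: they are no part of the job. Of the things like the bowl, leave any that is red; of the rest the larger one is meant.

How it is judged:
By the outcome, as a careful person would: the job done as asked, in the order asked, and still so for the second after the job is handed in, while the arm keeps its last pose, push and grip.
It also fails if it takes over 45 s, if anything falls off the work surface, if the arm or the gripper's body presses on something with over 40 N, if the wrist force passes 120 N, or if a joint passes its speed limit or range.

ROBOT

A 7-joint arm with a two-finger parallel gripper is mounted at the origin on a cart in front of the work surface, level with it; the furniture and walls round the work are solid. World frame = base frame: x ahead of the robot, y to its left, z up, the work surface at z = 0. Lengths are in m, angles in degrees, forces in N, time in s.
With the tool pointing down it reaches from about 0.4 to 0.925 m from the base axis. Payload 4.1 kg.
Tool frame: the origin (TCP) lies midway between the tips of the shut fingers; the grasp point (between the pads) lies 19 mm behind it; z points along the fingers, y is the line along which they close (so a half turn about z gives the same grasp; the last joint's range is limited). The gripper opens to 85 mm and grips with 20 to 120 N. Pads are 22 mm wide; open, the fingers measure 114 mm over their backs; the gripper's body (76 mm by 85 mm) begins 54 mm behind the grasp point. The pads swing forward as they close: fully open they stand 13 mm farther back than shut.
Start: joints at [67.036, 22.827, 2.584, 88.041, -1.071, 69.15, -2.905], TCP at [0.193, -0.621, 0.231] pointing down, gripper open.
Joint ranges: [-161.44, 161.44], [-28.35, 127.94], [-78.24, 83.42], [0, 140.83], [-78.03, 258.03], [13.02, 114.36], [-168.23, 168.23]. Speed limits (degrees/s): [147.25, 147.25, 180, 180, 180, 180, 180].

INTERFACE

Orientations are given as [roll, pitch, yaw] about the fixed x, y, z axes, in that order (R = Rz(yaw) Ry(pitch) Rx(roll)).
In Python, from station import env, optics gives the robot as it stands. The module is installed in compiled form; this text tells all that it offers.
- The arm moves only by the tool step_arm, never from a script. Its argument "motion" is a list of rows, each a list of 4 numbers: the shift along the tool's x, y, z in cm, then the turn about the tool's z in degrees. In form: [[x, y, z, spin], ...]. A call has 1 to 12 rows; each row is the pose to reach, as a shift and turn from the pose commanded when the call began, along the tool's axes at that moment; what a row does not reach only later rows make up. A row lasts 1/12 s, in which the tool goes at most 41.7 mm and 7.16 degrees, less where a joint would pass 70% of its speed; a pose out of reach is approached as far as the arm can. A call with a gripper value outside its range is refused whole. "gripper" is the opening, from 0 (shut) to 1 (fully open), set as the call begins (left out, the last holds). The fingers move at their own pace and stop on an object; "squeeze" is the grip in N (left out, the last holds). Time passes only in rows, so rows that repeat a pose let the fingers close. It gives the time, the measured TCP pose, the force, the opening and the grip force at its end, in the units of the state.
- env.state(): the state, without advancing time (a new reading comes with each control period).
- optics.snapshot(name): name is "side" or "top"; returns the picture (384x512x3 uint8, red, green, blue); there is no depth.
- optics.calibration(name): a dict with "camera_matrix" (3x3 intrinsics, pixels), "R" (3x3) and "t" (3): a world point X has camera coordinates R X + t. Camera axes: x right, y down, z forward; pixel columns grow to the right and rows downward; lengths in m; the calibration is good to about 2 mm. A picture is of the moment at which its call begins. calibration takes no time and is no camera call.
- env.finish_job(): hands the job in; it is judged then, once.
The state is a dict: "t": time; "qpos": joint angles; "qvel": joint speeds; "tau": joint torques, N m; "eef_pos": TCP position; "orientation": TCP orientation; "contact_force": force on the tool from outside, world axes, zero at the start; "wrist_torque": the same for the moment, N m; "gripper_width": opening from 0.0 (shut) to 1.0 (fully open); "grasp_force": force on a finger pad.
Only numpy, scipy, OpenCV 4.12 (cv2) and the standard library are available. Lean on these libraries where they do the work, as an engineer would, in place of code of your own. Each camera call takes 0.05 s, during which the arm holds its last target. There are 200 camera calls.

## Working session

There is one attempt and no reset: what is moved stays moved. The work goes in short steps, Python scripts to look and compute and a tool call to move; the robot and the scene stay as the last step left them, time stands still between calls to the robot, and variables do not carry over. Pictures are saved under pics/ and viewed, at most 10 in all, crops included, and the job is handed in when it is done.

Besides the shell and the picture viewer there is one more tool, called after "Emit:" as name(argument=value, ...) on one line, values as JSON. step_arm: Moves the arm, as the interface text tells. Its arguments: {"type":"object","properties":{"motion":{"type":"array","items":{"type":"array","items":{"type":"number"}}},"gripper":{"type":"number"},"squeeze":{"type":"number"}},"required":["motion"]}

```bash
mkdir -p pics; python3 - <<'E'
from station import env, optics
import cv2
for n in("top","side"):
    cv2.imwrite(f"pics/{n}0.png",cv2.resize(optics.snapshot(n)[:,:,::-1],(768,576)))
    c=optics.calibration(n);print(n,c)
print(env.state())
E
```

```text
top {'camera_matrix': array([[438.56698305,   0.        , 260.22251522],
       [  0.        , 438.56698305, 191.1596296 ],
       [  0.        ,   0.        ,   1.        ]]), 'R': array([[-0.00262198, -0.99998046,  0.00567506],
       [-0.989249  ,  0.00176396, -0.14623032],
       [ 0.14621745, -0.00599746, -0.98923429]]), 't': array([0.02786375, 0.55599806, 1.26539287])}
side {'camera_matrix': array([[484.10213334,   0.        , 242.61768692],
       [  0.        , 484.10213334, 192.99268783],
       [  0.        ,   0.        ,   1.        ]]), 'R': array([[-0.99998017,  0.00617426,  0.00123935],
       [ 0.0047387 ,  0.86736929, -0.49764249],
       [-0.00414755, -0.49762675, -0.86738135]]), 't': array([0.53579704, 0.01081543, 1.32556992])}
{'t': 0.1, 'qpos': array([67.03666688, 22.86986057,  2.57900087, 88.10552943, -1.07140511,
       69.14957262, -2.90505429]), 'qvel': array([-0.12734508, -0.11971409,  0.00748488, -0.24702229, -0.0090216 ,
        0.09997049,  0.04001243]), 'tau': array([ 3.32953969e-03, -4.76261187e+01,  1.37000754e+00, -2.54953390e+01,
        1.19801477e-02,  4.92965919e-03, -1.84669415e-05]), 'eef_pos': array([ 0.19307029, -0.6200827 ,  0.23035334]), 'orientation': array([-1.79899380e+02,  6.56008741e-03,  1.72986303e+01]), 'contact_force': array([-0.51594011,  0.2280202 , -0.0990945 ]), 'wrist_torque': array([ 0.00473529,  0.00028055, -0.03642003]), 'grasp_force': 0.0, 'gripper_width': 1.002254418664808}
```

View pics/top0.png

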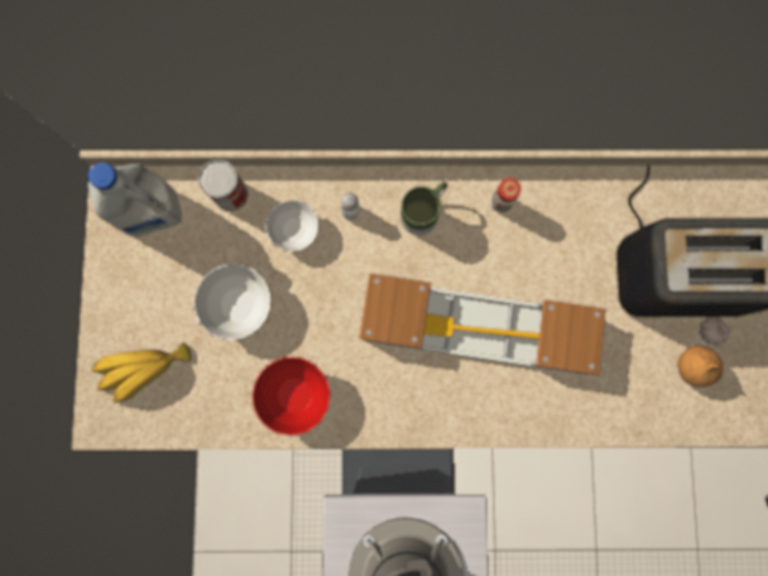

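View pics/side0.png

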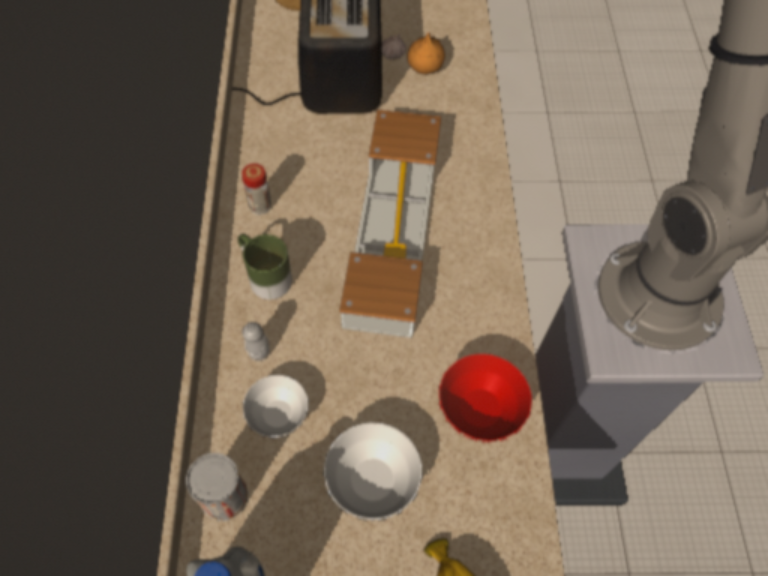

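The top view (768×576 scale) shows the tray covers at about (396,310) and (571,338), with the yellow spatula between them. The target white bowl is at (233,302). The red bowl at (291,396) and the small white one at (292,226) are look-alikes. The side view agrees.

```bash
cat > h.py <<'E'
from station import env, optics
import cv2, numpy as np
def ray(n,px,z):
    c=optics.calibration(n); px=np.atleast_2d(px).astype(float)
    d=np.c_[px,np.ones(len(px))]@np.linalg.inv(c["camera_matrix"]).T@c["R"]
    o=-c["R"].T@c["t"]; return o+d*((z-o[2])/d[:,2])[:,None]
def mask(img,lo,hi,x0,y0,x1,y1):
    m=cv2.inRange(cv2.cvtColor(img,cv2.COLOR_RGB2HSV),lo,hi); k=np.zeros_like(m); k[y0:y1,x0:x1]=255
    return m&k
def big(m,n=1):
    return sorted(cv2.findContours(m,0,1)[0],key=cv2.contourArea)[::-1][:n]
E
python3 - <<'E'
from h import *
np.set_printoptions(precision=4,suppress=True)
im=optics.snapshot("top"); s=optics.snapshot("side")
for n,i,b in(("top",im,(230,175,410,255)),("side",s,(220,70,300,215))):
    C=big(mask(i,(3,90,60),(15,215,255),*b),2); P=[]
    for c in C:
        r=cv2.minAreaRect(c); P.append(ray(n,r[0],.074)[0]); print(n,"cover",cv2.contourArea(c),r,P[-1])
    P.sort(key=lambda p:p[1]); d=P[1]-P[0]; print("mid",(P[0]+P[1])/2,"yaw",np.degrees(np.arctan2(d[1],d[0])),np.linalg.norm(d))
    m=mask(i,(18,150,100),(35,255,255),*b); ys,xs=np.nonzero(m)
    W=ray(n,np.c_[xs,ys],.029)[:,:2]
    # handle part: exclude blade (far +y)
    y=W[:,1]; H=W[y<y.max()-.055]
    v=cv2.fitLine(H.astype(np.float32),2,0,.01,.01).ravel(); print("handle",v,np.degrees(np.arctan2(v[1],v[0])),"y range",y.min(),y.max())
    # width profile to find blade start
    for yy in np.arange(y.max()-.07,y.max(),.008):
        q=W[(y>yy)&(y<yy+.008)]; print(round(yy,3),round(np.ptp(q[:,0]),4) if len(q) else 0,end="; ")
    print()
for n,i,b in(("top",im,(125,172,184,230)),("side",s,(212,278,285,350))):
    m=mask(i,(0,0,130),(180,60,255),*b); c=big(m)[0]; e=cv2.fitEllipse(cv2.convexHull(c)); print(n,"bowl",e,ray(n,e[0],.062))
for nm,px in dict(toasterL=(412,175),toasterBL=(415,210),mug=(281,140),spice=(338,126),salt=(233,133),red=(194,264)).items(): print(nm,ray("top",px,.1 if nm!="toasterBL" else .18)[0])
E
```

```text
top cover 1830.0 ((380.3841857910156, 224.54269409179688), (43.06829833984375, 46.04995346069336), 6.340191841125488) [ 0.4536 -0.3182  0.074 ]
top cover 1795.0 ((262.7922058105469, 206.7188262939453), (42.32647705078125, 45.095497131347656), 8.530765533447266) [0.5057 0.0195 0.074 ]
mid [ 0.4796 -0.1494  0.074 ] yaw 81.21818381808059 0.34179617199508616
handle [ 0.1114  0.9938  0.4685 -0.1804] 83.60204 y range -0.267284686937979 -0.03798822594157063
-0.108 0.006; -0.1 0.0329; -0.092 0.0359; -0.084 0.0359; -0.076 0.0329; -0.068 0.0329; -0.06 0.0359; -0.052 0.0359; -0.044 0.0239; 
side cover 2024.0 ((254.10037231445312, 190.73048400878906), (52.5548210144043, 41.51787567138672), 7.4314093589782715) [0.5064 0.0205 0.074 ]
side cover 1451.0 ((269.69232177734375, 90.46154022216797), (46.14091873168945, 34.233585357666016), 7.125016689300537) [ 0.4546 -0.3188  0.074 ]
mid [ 0.4805 -0.1491  0.074 ] yaw 81.32229905050414 0.34319935465014356
handle [ 0.1061  0.9944  0.4648 -0.2093] 83.907166 y range -0.2904416823188458 -0.06814629080658918
-0.138 0.0057; -0.13 0.0085; -0.122 0.0058; -0.114 0.0057; -0.106 0.0085; -0.098 0.0361; -0.09 0.0361; -0.082 0.0361; -0.074 0.0331; 
top bowl ((154.4132843017578, 200.69984436035156), (51.953189849853516, 53.89295959472656), 58.158164978027344) [[0.5254 0.3354 0.062 ]]
side bowl ((250.55938720703125, 312.43475341796875), (59.22038269042969, 66.52987670898438), 144.9933624267578) [[0.5198 0.3341 0.062 ]]
toasterL [ 0.5933 -0.4077  0.1   ]
toasterBL [ 0.4844 -0.3819  0.18  ]
mug [ 0.6968 -0.0335  0.1   ]
spice [ 0.7385 -0.1997  0.1   ]
salt [0.7178 0.1054 0.1   ]
red [0.3436 0.2111 0.1   ]
```

Emit:
step_arm(motion=[[1,-1,0,-2],[3,-3,0,-5],[5,-5,0,-9],[8,-7.5,0,-14],[11,-10,0,-19],[14,-13,0,-24],[17,-16,0,-29],[20,-18.5,0,-34],[23,-21.5,0,-39],[26,-24,0,-44],[28,-26,0,-48],[29,-27,0,-50]], gripper=0.6, squeeze=30)

```text
t: 1.2
eef_pos: [0.392, -0.2724, 0.2315]
orientation: [180.0, -0.1, 67.8]
contact_force: [0.1, -0.0, -0.5]
gripper_width: 0.603
grasp_force: 0.0
```

```bash
cat >> h.py <<'E'
def delta(target,yaw,s=None):
    s=s or env.state(); y=np.radians(s["orientation"][2]); d=np.array(target)-s["eef_pos"]
    r=np.array([d[0]*np.cos(y)+d[1]*np.sin(y), d[0]*np.sin(y)-d[1]*np.cos(y), -d[2]])*100
    print("pos",s["eef_pos"].round(4),s["orientation"].round(1),"t",s["t"],"w",round(s["gripper_width"],3),"F",s["contact_force"].round(1),"-> move",r.round(2),"spin",round(-(yaw-s["orientation"][2]),1))
E
python3 -c "
from h import *
delta((.475,-.123,.13),83.7)"
```

```text
pos [ 0.392  -0.2724  0.2315] [ 1.80e+02 -1.00e-01  6.78e+01] t 1.2 w 0.603 F [ 0.1 -0.  -0.5] -> move [16.97  2.05 10.15] spin -15.9
```

Emit:
step_arm(motion=[[1.5,0.2,0.5,-2],[4,0.5,1.5,-4],[7,0.8,3,-7],[10,1.2,5,-10],[13,1.6,7,-13],[15.5,1.9,9,-15],[17,2,10,-16],[17,2,10,-16],[17,2,10,-16]])

```text
t: 1.95
eef_pos: [0.4733, -0.1282, 0.1304]
orientation: [-179.9, 0.0, 83.3]
contact_force: [0.3, -1.1, 0.4]
gripper_width: 0.599
grasp_force: 0.0
```

```bash
python3 - <<'E'
from h import *
delta((.475,-.123,.015),83.7)
a=optics.snapshot("top")[130:290,200:420]; b=optics.snapshot("side")[60:230,190:320]
a=cv2.resize(a,None,fx=1.8,fy=1.8); b=cv2.resize(b,(0,0),fx=3,fy=3)
o=np.zeros((510,a.shape[1]+b.shape[1],3),np.uint8); o[:a.shape[0],:a.shape[1]]=a; o[:b.shape[0],a.shape[1]:]=b
cv2.imwrite("pics/a1.png",o[:,:,::-1])
E
```

```text
pos [ 0.4733 -0.1282  0.1304] [-179.9    0.    83.3] t 1.95 w 0.599 F [ 0.3 -1.1  0.4] -> move [ 0.54  0.1  11.54] spin -0.4
```

View pics/a1.png

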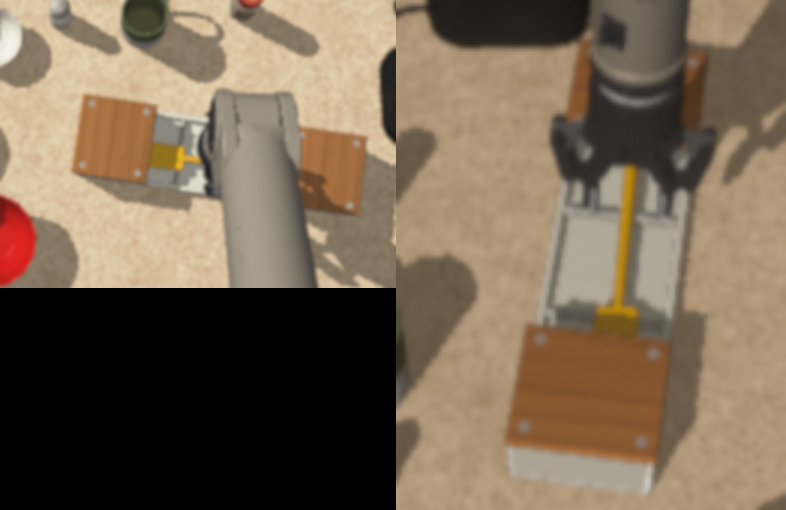

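The side crop shows the open fingers, around (590,180) and (665,180), on either side of the handle, with the blade collar clear of them. I'll descend now.

Emit:
step_arm(motion=[[0.3,0.1,1.5,0],[0.5,0.1,4,0],[0.5,0.1,7,0],[0.5,0.1,9.5,0],[0.5,0.1,11,0],[0.5,0.1,11.5,0],[0.5,0.1,11.5,0],[0.5,0.1,11.5,0]])

```text
t: 2.72
eef_pos: [0.4762, -0.124, 0.0173]
orientation: [179.9, 0.1, 83.2]
contact_force: [0.0, -0.4, -0.3]
gripper_width: 0.601
grasp_force: 0.0
```

Emit:
step_arm(motion=[[0,0,0,0],[0,0,0,0],[0,0,0,0],[0,0,0,0],[0,0,0,0],[0,0,0,0],[0,0,0,0],[0,0,0,0]], gripper=0, squeeze=30)

```text
t: 3.38
eef_pos: [0.4763, -0.1231, 0.0173]
orientation: [179.9, 0.0, 83.3]
contact_force: [-1.2, -0.7, 5.9]
gripper_width: 0.162
grasp_force: 29.7
```

Emit:
step_arm(motion=[[0,0,-0.4,0],[0,0,-0.9,0],[0,0,-1.2,0],[-0.5,0,-1.2,0],[-1.2,0,-1.2,0.5],[-2,0,-1.2,1],[-2.8,0,-1.2,1.5],[-3.5,0,-1.2,2],[-4.1,0,-1.2,2],[-4.5,0,-1.2,2],[-4.5,0,-1.2,2],[-4.5,0,-1.2,2]])

```text
t: 4.38
eef_pos: [0.4702, -0.1675, 0.0282]
orientation: [-180.0, -0.0, 81.3]
contact_force: [-0.2, -0.1, -1.5]
gripper_width: 0.164
grasp_force: 29.3
```

```bash
python3 - <<'E'
from h import *
s=env.state(); print(s["wrist_torque"].round(2)); delta((.475,-.123,.015),81.3)
b=optics.snapshot("side")[60:230,190:320]
cv2.imwrite("pics/a2.png",cv2.resize(b,(0,0),fx=3.4,fy=3.4)[:,:,::-1])
E
```

```text
[ 0.02 -0.02  0.05]
pos [ 0.4702 -0.1675  0.0282] [-180.    -0.    81.3] t 4.3833 w 0.164 F [-0.2 -0.1 -1.5] -> move [ 4.47 -0.2   1.32] spin -0.0
```

View pics/a2.png

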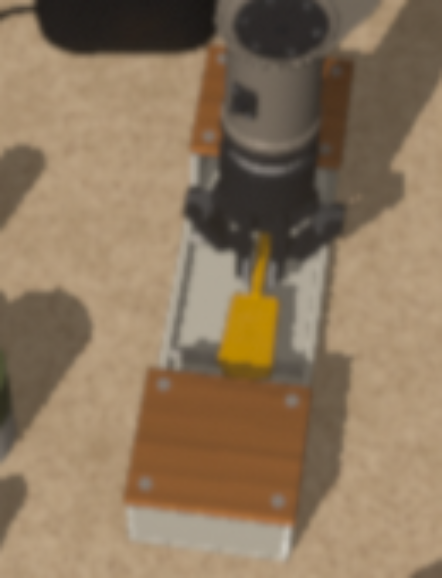

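The blade, around (250,335), is now almost fully in the open bay. I'll measure the tip's clearance from the cover edge.

```bash
cat >> h.py <<'E'
T0=np.array([.480,-.149]); ux=np.array([np.cos(np.radians(81.3)),np.sin(np.radians(81.3))]); uy=np.array([-ux[1],ux[0]])
def tray(P): d=np.atleast_2d(P)[:,:2]-T0; return np.c_[d@ux,d@uy]
E
python3 - <<'E'
from h import *
for n,b in(("top",(230,175,410,255)),("side",(220,70,300,190))):
    m=mask(optics.snapshot(n),(18,150,70),(35,255,255),*b); c=np.vstack(big(m,2)).reshape(-1,2)
    t=tray(ray(n,c,.040)); i=t[:,0].argmax(); print(n,t[:,0].min(),t[i], "y near blade",t[t[:,0]>t[i,0]-.05,1].min(),t[t[:,0]>t[i,0]-.05,1].max())
print(tray(env.state()["eef_pos"]))
E
```

```text
top -0.0018712299101837754 [ 0.08576715 -0.00067871] y near blade -0.013943560087899183 0.028939485216323238
side -0.0570857314884663 [0.08633633 0.01604092] y near blade -0.014403511394223861 0.029547589948065948
[[-0.01911601  0.00681604]]
```

Emit:
step_arm(motion=[[0,0,-0.4,0],[0,0,-0.9,0],[0,0,-1.4,0],[0,0,-1.8,0],[0,0,-2.2,0],[0,0,-2.6,0],[0,0,-3,0],[0,0,-3.4,0],[0,0,-3.8,0],[0,0,-4.2,0],[0,0,-4.2,0]])

```text
t: 5.45
eef_pos: [0.4704, -0.1673, 0.071]
orientation: [180.0, -0.0, 81.3]
contact_force: [-0.1, 0.7, -2.9]
gripper_width: 0.16
grasp_force: 29.2
```

```bash
python3 - <<'E'
from h import *
s=env.state(); print(s["wrist_torque"].round(2)); delta((.475,-.123,.015),81.3)
a=optics.snapshot("top")[150:270,220:420]; b=optics.snapshot("side")[60:230,190:320]
a=cv2.resize(a,None,fx=2,fy=2); b=cv2.resize(b,(0,0),fx=3,fy=3)
o=np.zeros((510,a.shape[1]+b.shape[1],3),np.uint8); o[:a.shape[0],:a.shape[1]]=a; o[:b.shape[0],a.shape[1]:]=b
cv2.imwrite("pics/a3.png",o[:,:,::-1])
E
```

```text
[ 0.3  -0.04 -0.02]
pos [ 0.4704 -0.1673  0.071 ] [180.   -0.   81.3] t 5.45 w 0.16 F [-0.1  0.7 -2.9] -> move [ 4.45 -0.22  5.6 ] spin -0.0
```

View pics/a3.png

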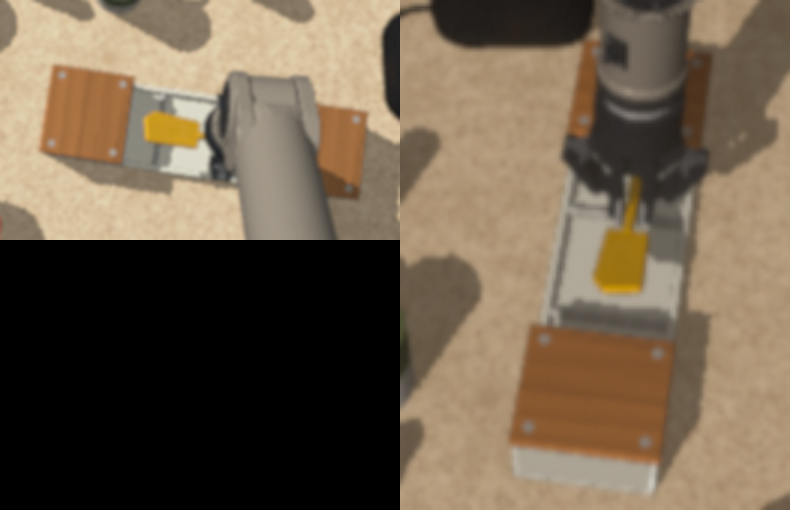

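Both views show the blade raised and clear of the +x cover, at about (170,130) in the top crop and (620,260) in the side crop. I'll triangulate the tip height to check the tilt.

```bash
cat >> h.py <<'E'
def tip3d(boxes):
    P=[];X=[]
    for n in("top","side"):
        c=optics.calibration(n); im=optics.snapshot(n)
        m=mask(im,(18,150,70),(35,255,255),*boxes[n]); c2=big(m)[0].reshape(-1,2)
        # blade tip pixel: mean of blade pixels near extreme along image direction of +tray x
        v=np.array([-1.,-.1]) if n=="top" else np.array([-.12,1.]); v/=np.linalg.norm(v)
        ys,xs=np.nonzero(cv2.drawContours(np.zeros_like(m),[c2],-1,255,-1)); q=np.c_[xs,ys]; p=q@v
        X.append(q[p>p.max()-3].mean(0)); P.append(c["camera_matrix"]@np.c_[c["R"],c["t"]])
    h=cv2.triangulatePoints(P[0],P[1],*[x.reshape(2,1).astype(float) for x in X]).ravel(); return h[:3]/h[3]
E
python3 - <<'E'
from h import *
t=tip3d(dict(top=(230,175,410,255),side=(220,70,300,190))); g=env.state()["eef_pos"]; print(t,tray(t),tray(g),np.degrees(np.arctan2(t[2]-g[2]-.0125,np.linalg.norm((t-g)[:2]))))
E
```

```text
[ 0.48503518 -0.06567055  0.10673108] [[0.08313228 0.00762724]] [[-0.01943048  0.00686051]] 13.16364590331339
```

Emit:
step_arm(motion=[[0.5,0,-0.1,0],[1.5,0,-0.3,0],[2.7,0,-0.55,0],[4,0,-0.8,0],[5.3,0,-1.1,0],[6.6,0,-1.35,0],[7.9,0,-1.6,0],[9.2,0,-1.9,0],[10.5,0,-2.2,0],[11.8,0,-2.5,0],[12.5,0,-2.7,0],[12.5,0,-2.7,0]])

```text
t: 6.65
eef_pos: [0.4901, -0.0407, 0.0982]
orientation: [179.9, -0.1, 81.6]
contact_force: [0.4, 0.3, -0.6]
gripper_width: 0.162
grasp_force: 29.3
```

Emit:
step_arm(motion=[[0,0,-0.6,0],[0,0,-1.6,0],[0,0,-3,0],[0,0,-4.5,0],[0,0,-5.5,0],[0,0,-6,0],[0,0,-6,0]], squeeze=40)

```text
t: 7.23
eef_pos: [0.4901, -0.0444, 0.1588]
orientation: [179.8, 0.0, 81.2]
contact_force: [-0.1, -0.4, -0.1]
gripper_width: 0.156
grasp_force: 41.0
```

```bash
python3 - <<'E'
from h import *
s=env.state(); print(s["wrist_torque"].round(2)); delta((.475,-.123,.015),81.3); print(tray(s["eef_pos"]))
a=optics.snapshot("top")[120:270,180:420]; b=optics.snapshot("side")[40:250,190:320]
a=cv2.resize(a,None,fx=1.7,fy=1.7); b=cv2.resize(b,(0,0),fx=2.8,fy=2.8)
o=np.zeros((588,a.shape[1]+b.shape[1],3),np.uint8); o[:a.shape[0],:a.shape[1]]=a; o[:b.shape[0],a.shape[1]:]=b
cv2.imwrite("pics/a4.png",o[:,:,::-1])
E
```

```text
[-0.04 -0.03 -0.  ]
pos [ 0.4901 -0.0444  0.1588] [179.8   0.   81.2] t 7.2333 w 0.156 F [-0.1 -0.4 -0.1] -> move [-8.   -0.29 14.38] spin -0.1
[[0.10490024 0.00584358]]
```

View pics/a4.png

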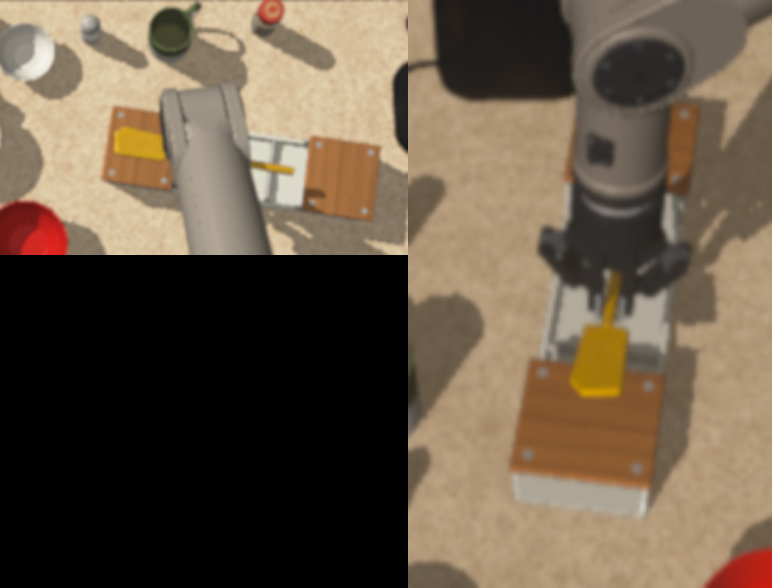

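The spatula is out, with both ends visible: blade tip at (115,142) and handle end at (293,171) in the top crop. To level it, I'll press it lightly down across both cover tops.

Emit:
step_arm(motion=[[-0.8,0,0,0],[-2.2,0,0,0],[-4,0,0,0],[-5.3,0,0,0],[-6,0,0,0],[-6,0,0.8,0],[-6,0,2,0],[-6,0,3.5,0],[-6,0,5,0],[-6,0,6,0],[-6,0,7,0],[-6,0,7.5,0]], squeeze=30)

```text
t: 8.33
eef_pos: [0.4797, -0.1024, 0.081]
orientation: [-179.9, -0.0, 81.4]
contact_force: [0.1, 1.2, 1.6]
gripper_width: 0.153
grasp_force: 41.1
```

Emit:
step_arm(motion=[[0,0,0.3,0],[0,0,0.6,0],[0,0,0.9,0],[0,0,1.1,0],[0,0,1.3,0],[0,0,1.3,0]])

```text
t: 8.83
eef_pos: [0.4805, -0.1032, 0.0702]
orientation: [180.0, 0.0, 81.3]
contact_force: [-1.6, 1.0, 6.2]
gripper_width: 0.152
grasp_force: 41.8
```

```bash
python3 - <<'E'
from h import *
s=env.state(); print(s["wrist_torque"].round(2)); delta((.475,-.123,.015),81.3)
t=tip3d(dict(top=(200,140,410,255),side=(220,70,300,230))); g=s["eef_pos"]; print(t,tray(t),tray(g),np.degrees(np.arctan2(t[2]-g[2]-.0125,np.linalg.norm((t-g)[:2]))))
E
```

```text
[-0.06  0.4  -0.07]
pos [ 0.4805 -0.1032  0.0702] [180.    0.   81.3] t 8.8333 w 0.152 F [-1.6  1.   6.2] -> move [-2.04 -0.24  5.52] spin -0.0
[4.96473078e-01 1.17417015e-04 7.99454058e-02] [[0.14989339 0.00627209]] [[0.04534028 0.0064615 ]] -1.5105163590799089
```

Emit:
step_arm(motion=[[0,0,0,0],[0,0,0,0],[0,0,0,0],[0,0,0,0]], gripper=0.35)

```text
t: 9.27
eef_pos: [0.4799, -0.1033, 0.0691]
orientation: [-180.0, 0.0, 81.3]
contact_force: [-0.1, -0.3, 0.8]
gripper_width: 0.347
grasp_force: 0.0
```

Emit:
step_arm(motion=[[0,0,0,0],[0,0,0,0],[0,0,0,0],[0,0,0,0],[0,0,0,0],[0,0,0,0]], gripper=0, squeeze=60)

```text
t: 9.77
eef_pos: [0.4801, -0.1032, 0.0694]
orientation: [180.0, 0.0, 81.3]
contact_force: [-0.2, -0.8, 2.2]
gripper_width: 0.151
grasp_force: 58.5
```

Emit:
step_arm(motion=[[0,0,-0.5,0],[0,0,-1.5,0],[0,0,-3,0],[0,0,-5,0],[0,0,-7,0],[0,0,-9,0],[0,0,-11,0],[0,0,-12,0],[0,0,-12.5,0],[0,0,-12.5,0],[0,0,-12.5,0]])

```text
t: 10.68
eef_pos: [0.4795, -0.1031, 0.1937]
orientation: [-179.9, 0.0, 81.3]
contact_force: [0.4, 0.4, -0.2]
gripper_width: 0.15
grasp_force: 58.5
```

```bash
python3 - <<'E'
from h import *
s=env.state(); print(s["wrist_torque"].round(2),s["qpos"].round(0))
t=tip3d(dict(top=(200,140,410,255),side=(220,70,300,230))); g=s["eef_pos"]; print(t,tray(t),tray(g),np.degrees(np.arctan2(t[2]-g[2]-.0125,np.linalg.norm((t-g)[:2]))))
for yaw in (81.3,90,100):
  # blade point 64 mm ahead of grip (x_s 108-44)
  u=np.array([np.cos(np.radians(yaw)),np.sin(np.radians(yaw))]); b=np.array([.5226,.3348]); delta((*(b-.064*u),.162-.006+.0-.006),yaw,s)
a=optics.snapshot("top")[120:270,180:420]; b=optics.snapshot("side")[40:250,190:320]
a=cv2.resize(a,None,fx=1.7,fy=1.7); b=cv2.resize(b,(0,0),fx=2.8,fy=2.8)
o=np.zeros((588,a.shape[1]+b.shape[1],3),np.uint8); o[:a.shape[0],:a.shape[1]]=a; o[:b.shape[0],a.shape[1]:]=b
cv2.imwrite("pics/a5.png",o[:,:,::-1])
E
```

```text
[ 0.02 -0.01 -0.03] [ 31.  10. -27. 111.   5.  60.  -6.]
[0.4938452  0.00114795 0.20906779] [[0.15051456 0.00902561]] [[0.04532529 0.00741101]] 1.5531993287020969
pos [ 0.4795 -0.1031  0.1937] [-179.9    0.    81.3] t 10.6833 w 0.15 F [ 0.4  0.4 -0.2] -> move [37.53 -2.37  4.37] spin -0.0
pos [ 0.4795 -0.1031  0.1937] [-179.9    0.    81.3] t 10.6833 w 0.15 F [ 0.4  0.4 -0.2] -> move [37.61 -1.4   4.37] spin -8.7
pos [ 0.4795 -0.1031  0.1937] [-179.9    0.    81.3] t 10.6833 w 0.15 F [ 0.4  0.4 -0.2] -> move [37.87 -0.32  4.37] spin -18.7
```

View pics/a5.png

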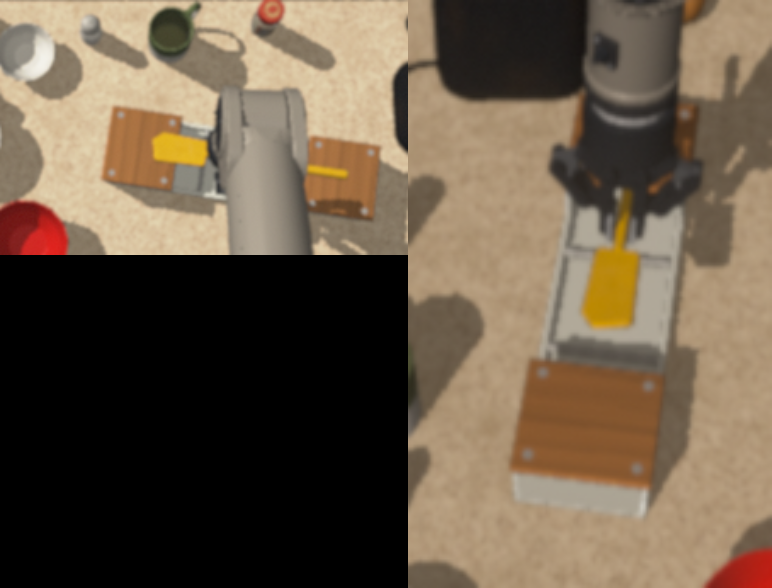

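It is level and flat on both sides. Next I'll carry it to the bowl.

Emit:
step_arm(motion=[[0.4,0,0,0],[1.2,-0.1,0,0],[2.5,-0.2,0,0],[4.5,-0.3,0,0],[7,-0.5,0,0],[9.5,-0.6,0,0],[12,-0.8,0,0],[14.5,-0.9,0,0],[17,-1.1,0,0],[18.8,-1.2,0,0],[19.7,-1.2,0,0],[20,-1.2,0,0]])

```text
t: 11.88
eef_pos: [0.4983, 0.0989, 0.1943]
orientation: [-180.0, -0.0, 81.5]
contact_force: [-0.4, 0.0, -0.3]
gripper_width: 0.15
grasp_force: 58.5
```

Emit:
step_arm(motion=[[0.5,-0.1,0,0],[1.5,-0.1,0,0],[3,-0.2,0,0],[5,-0.3,0.3,0],[7.5,-0.5,0.8,0],[10,-0.7,1.4,0],[12.5,-0.9,2.2,0],[14.7,-1,2.9,0],[16.3,-1.1,3.5,0],[17.2,-1.2,3.9,0],[17.5,-1.2,4.1,0],[17.5,-1.2,4.1,0]])

```text
t: 12.88
eef_pos: [0.5129, 0.2709, 0.1526]
orientation: [-179.9, 0.1, 81.3]
contact_force: [-0.5, -0.5, -0.6]
gripper_width: 0.146
grasp_force: 58.5
```

```bash
python3 - <<'E'
from h import *
s=env.state()
u=ux; b=np.array([.5226,.3348]); delta((*(b-.064*u),.153),81.3,s)
a=optics.snapshot("top"); b=optics.snapshot("side")
t=tip3d(dict(top=(130,100,300,250),side=(200,150,340,340)));print("tip",t,"expected blade",t-.041*np.r_[ux,0])
a=a[100:290,60:320]; b=b[170:384,180:380]
a=cv2.resize(a,None,fx=1.5,fy=1.5); b=cv2.resize(b,(0,0),fx=2,fy=2)
o=np.zeros((428,a.shape[1]+b.shape[1],3),np.uint8); o[:a.shape[0],:a.shape[1]]=a; o[:b.shape[0],a.shape[1]:]=b
cv2.imwrite("pics/a6.png",o[:,:,::-1])
E
```

```text
pos [0.5129 0.2709 0.1526] [-1.799e+02  1.000e-01  8.130e+01] t 12.8833 w 0.146 F [-0.5 -0.5 -0.6] -> move [ 0.07 -0.01 -0.04] spin -0.0
tip [ 0.53442856  0.27061169 -0.18415477] expected blade [ 0.52822686  0.23008344 -0.18415477]
```

View pics/a6.png

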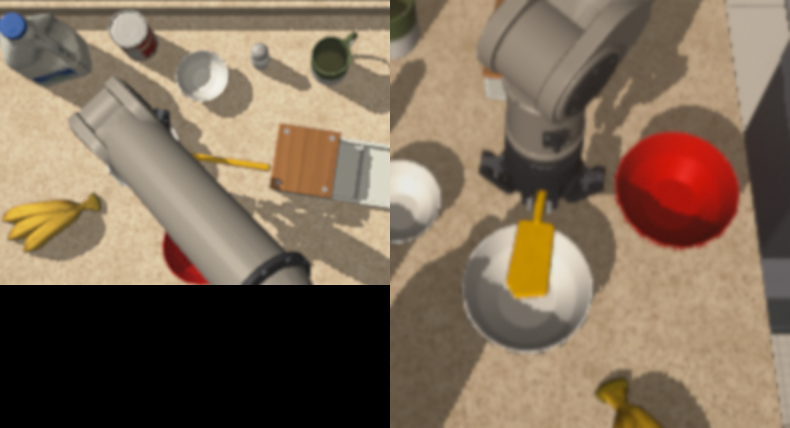

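The side crop shows the blade at (531,258) over the bowl at (528,287), with the offset due to height. The top view is hidden by the arm. I'll check by ray casting.

```bash
python3 - <<'E'
from h import *
s=optics.snapshot("side"); m=mask(s,(18,150,70),(35,255,255),200,270,290,330)
c=big(m)[0]; r=cv2.minAreaRect(c); print(r)
W=ray("side",c.reshape(-1,2),.166); u=tray(W); i=u[:,0].argmax(); tipw=T0+(u[i,0])*ux
bl=W[u[:,0]>u[i,0]-.07]; print("width",np.ptp(tray(bl)[:,1]),"blade mid (from tip-42mm):",T0+(u[i,0]-.042)*ux+np.mean([tray(bl)[:,1].min(),tray(bl)[:,1].max()])*uy)
b=mask(s,(0,0,100),(180,70,255),212,278,285,350); print("bowl",ray("side",cv2.fitEllipse(cv2.convexHull(big(b)[0]))[0],.062))
t=optics.snapshot("top"); q=big(mask(t,(18,150,70),(35,255,255),185,190,242,225))[0].reshape(-1,2); e=q[q[:,0].argmax()]; print("end", e, ray("top",e,.1646), "expected", env.state()["eef_pos"][:2]-.194*ux)
E
```

```text
((249.7705078125, 293.97540283203125), (20.418851852416992, 49.0052375793457), 6.115502834320068)
width 0.042348895763913846 blade mid (from tip-42mm): [0.52332536 0.33472107]
bowl [[0.52544855 0.33676385 0.062     ]]
end [239 211] [[0.48422394 0.08428534 0.1646    ]] expected [0.48430049 0.07830781]
```

```bash
python3 -c "
from station import env
print(env.finish_job())"
```

```text
the job is handed in; nothing more can be done
None
```

The spatula is out of the tray and was handed in held level, flat side down, with its blade over the middle of the patterned bowl (within about 3 mm) and about 10 cm above the rim; nothing else was moved as far as I could see.

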